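# Load a badge press with the fingertips

### The arm

A 6-joint arm with a two-finger parallel gripper is mounted at the origin on the work surface. World frame = base frame: x ahead of the robot, y to its left, z up, the work surface at z = 0. Lengths are in m, angles in rad, forces in N, time in s.
With the tool pointing down it reaches from about 0.375 to 0.9 m from the base axis. Payload 3.1 kg.
Tool frame: the origin (TCP) lies midway between the tips of the shut fingers; the grasp point (between the pads) lies 19 mm behind it; x points along the fingers, z is the direction in which the jaws open and shut, and the axes are right-handed (so a half turn about x gives the same grasp; the last joint's range is limited). The gripper opens to 85 mm and grips with 20 to 120 N. Pads are 22 mm wide; open, the fingers measure 114 mm over their backs; the gripper's body (76 mm by 85 mm) begins 54 mm behind the grasp point. The pads swing forward as they close: fully open they stand 13 mm farther back than shut.
Start: joints at [-1.435, 0.527, 1.433, -0, 1.181, -0.178], TCP at [0.194, -0.594, 0.231] pointing down, gripper open.
Joint ranges: [-3.08, 3.08], [-0.75, 2.2], [0.22, 2.44], [-1.43, 4.57], [0, 2.65], [-2.85, 2.85]. Speed limits (rad/s): [2.79, 2.79, 3.14, 3.14, 3.14, 3.14].

### API

Orientations are given as a unit quaternion [x, y, z, w].
In Python, from station import status, snapshot, camera_params, ticket gives the robot as it stands.
- The arm moves only by the tool arm_command, never from a script. Its argument "series" is a list that holds one entry, the list of rows, each a list of 4 numbers: the shift along the tool's x, y, z in mm, then the turn about the tool's x in rad. A call has 1 to 10 rows; each row shifts and turns the commanded pose from where the row before left it, along the tool's axes as they then stand; what a row does not reach is not made up. A row lasts 1/10 s, in which the tool goes at most 50 mm and 8.59 degrees, less where a joint would pass 70% of its speed; a pose out of reach is approached as far as the arm can. A call is refused whole if a number of a shift passes 50 or a number of a turn 0.15, either way. A call with a gripper value outside its range is refused whole. "jaw" is the opening in per cent of the stroke, from 0 (shut) to 100 (fully open), set as the call begins (left out, the last holds). The fingers move at their own pace and stop on an object; "force" is the grip in N (left out, the last holds). Time passes only in rows, so rows that do not move let the fingers close. It gives the time, the measured TCP pose, the force and the opening at its end, in the units of the state.
- status.sense(): the state, without advancing time (a new reading comes with each control period).
- snapshot(name): name is "scene" or "top"; returns the picture (420x560x3 uint8, red, green, blue); there is no depth.
- camera_params(name): a dict with "fovy" (degrees; the focal length in pixels is half the picture's height over the tangent of half this angle, whatever the lens; pixels are square), "cx", "cy" (the principal point, pixels), "extrinsics" (4x4, takes a point from camera to world coordinates). Camera axes: x right, y down, z forward; pixel columns grow to the right and rows downward; lengths in m; the calibration is good to about 2 mm. A picture is of the moment at which its call begins. camera_params takes no time and is no camera call.
- ticket.sign_off(): hands the job in, once; it reports no verdict.
The state is a dict: "t": time; "q": joint angles; "qd": joint speeds; "tau": joint torques, N m; "tcp_pos": TCP position; "tool_rot": TCP orientation; "force": force on the tool from outside, world axes, zero at the start; "ft_torque": the same for the moment, N m; "finger_gap": opening from 0.0 (shut) to 1.0 (fully open).
Only numpy, scipy, OpenCV 4.12 (cv2) and the standard library are available. Lean on these libraries where they do the work, as an engineer would, in place of code of your own. Each camera call takes 0.05 s, during which the arm holds its last target. There are 200 camera calls.

### The job

Nudge the loose wooden badge blank across the loading slide with the fingertips until it drops flat into the round recess, while the slide is still pulled out. Then push the slide fully home under the press head, and move clear. Do not pick up or lift the blank, and leave the tape, cups and glue where they stand.

Things in the scene. Friction and masses are not known exactly. Their poses are not given: they have to be found in the camera images.
- blank: Loose badge blank: flat plywood disc, 58 mm diameter, 7 mm thick, about 20 g. Origin at the centre of its underside, z up through the disc. At the start it lies flat on the slide's top face, robot side of the recess (35 to 85 mm from recess centre to blank centre), possibly overhanging the recess's rim.
- recess (a point): Centre of the floor of the round flat-bottomed recess in the slide (dark rubber floor), 62 mm diameter, 8 mm deep: the slide's top face is 8 mm above this point. Moves with the slide. Axes (as the press's): +y is the way the slide travels home, towards the press head; +x across the slide, away from the robot; z up. Turned at most 0.35 rad from the world axes.
- tab (a point): Centre of the outer (-y) face of the slide's upright tab, 16 mm above the slide's top face; same axes as recess, moves with the slide. The tab stands on the slide's outer edge: 50 mm wide along x, 10 mm thick (towards +y from this point), 27 mm high above the top face. It lies 10 mm to +x and 60 mm to -y of the recess. Push it in +y to send the slide home.
- carriage (a joint): Travel of the slide in m: 0 = fully out (start), 0.16 = fully home against its stop. About 3 N of friction, stays where left. The slide is an aluminium plate 14 mm thick, top face 29 mm above the table; seen from the recess it spans x -120 to +50 mm and y -60 to +60 mm.
- press: Fixed grey badge press. Base 210 mm (x) by 370 mm (y), 15 mm high; origin on the table, 15 mm to -y of the base's centre. Two rails flank the slide, 4 mm below its top face. Ram 50 mm in diameter at x 35, y 60 mm (over the recess's home position), underside 95 mm above the table; column at y 172 mm, 240 mm high, with a lever to 325 mm.
- tape: Bystander: roll of paper tape lying flat, 90 mm diameter, 20 mm high, near the press on the robot's side. Origin at the centre of its underside.
- glue: Bystander: small white glue jar with a red cap, 36 mm diameter, 85 mm high, on the robot's side of the press near its head end. Origin at the centre of its underside.
- sticks_cup: Bystander: paper cup, 80 mm across the rim and 90 mm high, with wooden sticks standing to 170 mm, beyond the press. Origin at the centre of its underside.
- scissors_cup: Bystander: square black cup, 75 mm wide and 100 mm high, with scissors standing to 150 mm, beyond the press. Origin at the centre of its underside.

How it is judged:
On the way:
1. the blank lies flat in the recess while the slide is still out (within 30 mm of its start) (horizontal distance between blank and recess below 0.004 m and z of blank in the frame of recess below 0.0025 m and angle between blank's own z axis and vertical below 0.06 rad and value of joint carriage below 0.03 m), for 0.2 s.
At the end, for the whole second after the job is handed in: The blank lies flat and at rest in the recess (centre within 4 mm of the recess's centre, underside within 2.5 mm of its floor, tilt under 0.06 rad) and the slide is within 6 mm of its home stop (horizontal distance between blank and recess below 0.004 m and z of blank in the frame of recess below 0.0025 m and angle between blank's own z axis and vertical below 0.06 rad and value of joint carriage above 0.154 m and linear speed of blank below 0.02 m/s); the robot touches nothing.
It fails at once if the blank is lifted more than 7 mm above the slide's top face (z of blank in the frame of recess above 0.015 m).
It fails at once if the tape is shifted by more than 20 mm (distance of tape from where it was at the start of the episode above 0.02 m).
It fails at once if the sticks cup is shifted by more than 20 mm (distance of sticks_cup from where it was at the start of the episode above 0.02 m).
It fails at once if the scissors cup is shifted by more than 20 mm (distance of scissors_cup from where it was at the start of the episode above 0.02 m).
It fails at once if the glue is shifted by more than 20 mm (distance of glue from where it was at the start of the episode above 0.02 m).
It also fails if it takes over 54 s, if anything falls off the work surface, if the arm or the gripper's body presses on something with over 40 N, if the wrist force passes 120 N, or if a joint passes its speed limit or range.

## Working session

There is one attempt and no reset: what is moved stays moved. The work goes in short steps, Python scripts to look and compute and a tool call to move; the robot and the scene stay as the last step left them, time stands still between calls to the robot, and variables do not carry over. Pictures are saved under pics/ and viewed, about 8 in all and at most 12, crops included, and the job is handed in when it is done.

Besides the shell and the picture viewer there is one more tool, called as name(argument=value, ...), one argument or row to a line, values as JSON. arm_command: Moves the arm, as the interface text tells. Its arguments: {"type":"object","properties":{"series":{"type":"array"},"jaw":{"type":"number"},"force":{"type":"number"}},"required":["series"]}

```bash
mkdir -p pics; ls; python3 - <<'E'
from station import status,snapshot,camera_params
import cv2
s=status.sense();print({k:s[k] for k in('t','tcp_pos','tool_rot','force','finger_gap')})
for n in('scene','top'):
    cv2.imwrite(f'pics/{n}0.png',snapshot(n)[:,:,::-1]);c=camera_params(n);print(n,c)
E
```

```text
pics
{'t': 0.0, 'tcp_pos': array([ 0.19346402, -0.59356373,  0.2303574 ]), 'tool_rot': array([ 0.41598443,  0.5727171 , -0.41489155,  0.57167918]), 'force': array([ 0.45733328, -0.64524832,  0.59089537]), 'finger_gap': 0.9982011686480857}
scene {'fovy': 52.254971930205095, 'cx': 271.21266788004925, 'cy': 215.60072571844793, 'extrinsics': array([[-0.34505866,  0.62800317, -0.69752888,  1.14038042],
       [ 0.93857233,  0.22765853, -0.25933296,  0.25826421],
       [-0.00406352, -0.74416638, -0.66798195,  0.58496059],
       [ 0.        ,  0.        ,  0.        ,  1.        ]])}
top {'fovy': 45.34596640993915, 'cx': 272.64937854279816, 'cy': 209.74371359245947, 'extrinsics': array([[ 0.02352205, -0.99547019,  0.09211852,  0.52005886],
       [-0.99970662, -0.0239541 , -0.00358708,  0.07314838],
       [ 0.00577745, -0.09200712, -0.99574159,  0.98743163],
       [ 0.        ,  0.        ,  0.        ,  1.        ]])}
```

View pics/top0.png

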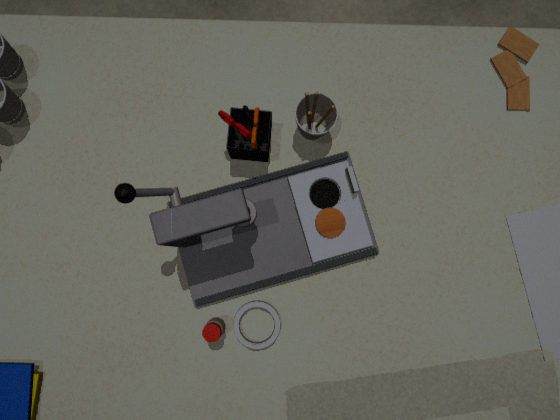

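View pics/scene0.png

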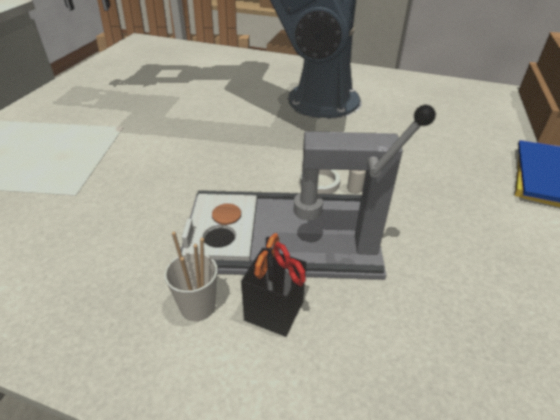

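The top view shows the recess at about (325,193), the blank at (330,222), the tab at (352,180), the tape at (257,325) and the glue at (212,332). Next I segment these and turn them into positions.

```bash
cat > h.py <<'E'
import numpy as np,cv2
from station import status,snapshot,camera_params
def pix2w(n,uv,z):
    c=camera_params(n);f=210/np.tan(np.radians(c['fovy']/2));E=c['extrinsics']
    uv=np.atleast_2d(uv).astype(float)
    d=np.c_[(uv[:,0]-c['cx'])/f,(uv[:,1]-c['cy'])/f,np.ones(len(uv))]@E[:3,:3].T
    return E[:3,3]+d*((z-E[2,3])/d[:,2])[:,None]
def w2pix(n,p):
    c=camera_params(n);f=210/np.tan(np.radians(c['fovy']/2));E=c['extrinsics']
    q=(np.atleast_2d(p)-E[:3,3])@E[:3,:3]
    return np.c_[c['cx']+f*q[:,0]/q[:,2],c['cy']+f*q[:,1]/q[:,2]]
def blob(mask,box):
    x0,y0,x1,y1=box;m=np.zeros_like(mask,np.uint8);m[y0:y1,x0:x1]=mask[y0:y1,x0:x1]
    cs,_=cv2.findContours(m,cv2.RETR_EXTERNAL,cv2.CHAIN_APPROX_NONE)
    return max(cs,key=cv2.contourArea)[:,0]
def circ(n,c,z):   # circle from contour: centre, diameter
    w=pix2w(n,c,z)[:,:2].astype(np.float32)*1000
    e=cv2.fitEllipse(w);return np.round(e[0],1),np.round(e[1],1)
def orange(im):
    i=im.astype(int);return (i[:,:,0]-i[:,:,2]>50)&(i[:,:,0]>100)
def dark(im): return im.max(2)<60
E
python3 - <<'E'
from h import *
im=snapshot('top')
for p in[(325,193),(330,222),(310,230),(352,180),(300,240)]:print(p,im[p[1],p[0]])
B=(290,155,375,258)
b=blob(orange(im),B);r=blob(dark(im),(305,172,345,212))
print('blank',circ('top',b,.036)); print('recess',circ('top',r,.029),circ('top',r,.021))
w=((im.min(2)>115)&(im.max(2).astype(int)-im.min(2)<30))
c=blob(w|orange(im)|dark(im)&False,B)
bx=cv2.minAreaRect((pix2w('top',c,.029)[:,:2]*1000).astype(np.float32));print('slide',bx)
s=snapshot('scene')
b=blob(orange(s),(195,190,260,260));print('sc blank',circ('scene',b,.036))
r=blob(dark(s),(195,222,242,250));print('sc recess',circ('scene',r,.029))
t=blob(w2:=(im.max(2)>110)&False|((im[:,:,0].astype(int)-im[:,:,1])>60),(195,310,230,350));print('glue cap',circ('top',t,.085))
print('tape',pix2w('top',(257,325),.02))
o=np.hstack([cv2.resize(im[140:270,260:390],(500,500),interpolation=cv2.INTER_CUBIC)]);cv2.imwrite('pics/c1.png',o[:,:,::-1])
E
```

```text
(325, 193) [0 1 0]
(330, 222) [106  61  29]
(310, 230) [116 118 125]
(352, 180) [118 118 126]
(300, 240) [82 82 83]
blank (array([589.6, -39.2]), array([50.9, 52.6]))
recess (array([643.1, -28.7]), array([56.3, 56.9])) (array([644.1, -29.5]), array([56.8, 57.4]))
slide ((610.0160522460938, -40.213035583496094), (167.8268585205078, 116.88571166992188), 17.742822647094727)
sc blank (array([590.2, -39.4]), array([53.3, 55.5]))
sc recess (array([648.6, -26.5]), array([37.6, 45.5]))
glue cap (array([384.3, 173. ]), array([30.7, 31.3]))
tape [[0.38987568 0.0941167  0.02      ]]
```

View pics/c1.png

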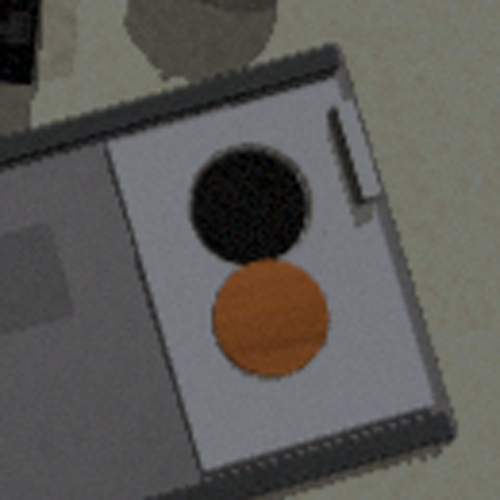

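The crop shows the recess rim centred at about (325.3,193.3) px and the blank at about (330.5,222.7) px, just short of each other. The slide rectangle independently predicts the recess at (643.3,-29.5) mm, which agrees with the measurement, and gives a yaw of about 0.31. Next I plan the moves in tool axes.

```bash
cat >> h.py <<'E'
from scipy.spatial.transform import Rotation as R
def blank(n='top',box=(270,155,375,258),z=.036,im=None):
    im=snapshot(n) if im is None else im
    i=im.astype(int);m=(i[:,:,0]>1.35*i[:,:,2])&(i[:,:,0]>30)
    return circ(n,blob(m,box),z)
YAW=np.radians(17.74);REC=np.array([643.3,-29.3])
def plan(target,zang):   # mm xyz TCP target, wanted world angle of tool z
    s=status.sense();M=R.from_quat(s['tool_rot']).as_matrix();p=s['tcp_pos']*1000
    a=np.arctan2(M[1,2],M[0,2]);d=(zang-a+np.pi)%(2*np.pi)-np.pi
    print('t',s['t'],'tcp',p.round(1),'zang',a.round(3),'F',s['force'].round(1),'gap',round(s['finger_gap'],3))
    turn=-d*np.sign(-M[2,0]) # tool x down: turn about +x lowers world angle
    M2=M@R.from_rotvec([turn,0,0]).as_matrix()
    print('turn',turn.round(3),'shift before turn',((target-p)@M).round(1),'after turn',((target-p)@M2).round(1))
E
python3 - <<'E'
from h import *
b=blank();print('blank',b,'scene',blank('scene',(195,190,260,260)))
c=b[0];d=REC-c;u=d/np.linalg.norm(d);print('d',d,np.linalg.norm(d),np.arctan2(u[1],u[0]))
print('cup',pix2w('top',(316,115),.09))
M=R.from_quat(status.sense()['tool_rot']).as_matrix();print(M.round(3))
t=c-45*u;print(t)
for s in(1,-1):plan(np.array([*t,80]),np.arctan2(u[1],u[0])+s*np.pi/2)
E
```

```text
blank (array([587.2, -39.4]), array([55.7, 56.7])) scene (array([590.9, -39.1]), array([54.2, 57.9]))
d [56.1 10.1] 57.001929791893794 0.1781274698103132
cup [[ 0.77864031 -0.00511848  0.09      ]]
[[-0.     0.951  0.31 ]
 [ 0.001  0.31  -0.951]
 [-1.     0.    -0.001]]
[542.91202573 -47.37341426]
t 0.3 tcp [ 193.5 -594.   231. ] zang -1.256 F [-0.2  0.9 -0.9] gap 1.002
turn -3.005 shift before turn [ 151.3  501.5 -411.5] after turn [ 151.3 -440.7  476. ]
t 0.3 tcp [ 193.5 -594.   231. ] zang -1.256 F [-0.2  0.9 -0.9] gap 1.002
turn 0.137 shift before turn [ 151.3  501.5 -411.5] after turn [ 151.3  440.7 -476. ]
```

arm_command(
  series=[
    [[0,0,0,0.137],[0,24,-26,0],[0,24,-26,0],[0,24,-26,0],[0,24,-26,0],[0,24,-26,0],[0,24,-26,0],[0,24,-26,0],[0,24,-26,0],[0,24,-26,0]],
  ],
  jaw=45,
)

```text
t: 1.3
tcp_pos: [0.3654, -0.3245, 0.2314]
tool_rot: [0.454, 0.542, -0.454, 0.542]
force: [1.1, -0.0, 1.1]
finger_gap: 0.452
```

arm_command(
  series=[
    [[0,24,-26,0],[0,24,-26,0],[0,24,-26,0],[0,24,-26,0],[0,24,-26,0],[10,24,-26,0],[20,24,-26,0],[30,24,-26,0],[30,20,-20,0],[20,12,-14,0]],
  ],
)

```text
t: 2.3
tcp_pos: [0.5429, -0.046, 0.1195]
tool_rot: [0.453, 0.543, -0.453, 0.542]
force: [-0.6, -0.6, 0.1]
finger_gap: 0.448
```

```bash
python3 - <<'E'
from h import *
c=np.array([588.5,-39.3]);d=REC-c;u=d/np.linalg.norm(d);t=c-45*u
plan(np.array([*t,40]),np.arctan2(u[1],u[0])-np.pi/2)
E
```

```text
t 2.3 tcp [542.9 -46.  119.5] zang -1.391 F [-0.6 -0.6  0.1] gap 0.448
turn -0.001 shift before turn [79.5  1.2  1.7] after turn [79.5  1.2  1.7]
```

arm_command(
  series=[
    [[20,0,2,0],[20,0,0,0],[20,0,0,0],[15,0,0,0],[4,0,0,0],[0,0,0,0]],
  ],
)

```text
t: 2.9
tcp_pos: [0.5426, -0.0499, 0.0419]
tool_rot: [0.453, 0.543, -0.454, 0.542]
force: [0.7, 0.6, -0.3]
finger_gap: 0.452
```

```bash
python3 - <<'E'
from h import *
c=np.array([588.5,-39.3]);d=REC-c;u=d/np.linalg.norm(d);t=c-45*u
plan(np.array([*t,28]),np.arctan2(u[1],u[0])-np.pi/2)
a=snapshot('top')[130:280,240:400];b=snapshot('scene')[160:290,170:340]
o=np.hstack([cv2.resize(a,(400,375),interpolation=3),cv2.resize(b,(400,306),interpolation=3)[:306] if 0 else cv2.resize(b,(400,375))]);cv2.imwrite('pics/c2.png',o[:,:,::-1])
E
```

```text
t 2.9 tcp [542.6 -49.9  41.9] zang -1.393 F [ 0.7  0.6 -0.3] gap 0.452
turn -0.003 shift before turn [13.9  2.1 -2.1] after turn [13.9  2.1 -2.1]
```

View pics/c2.png

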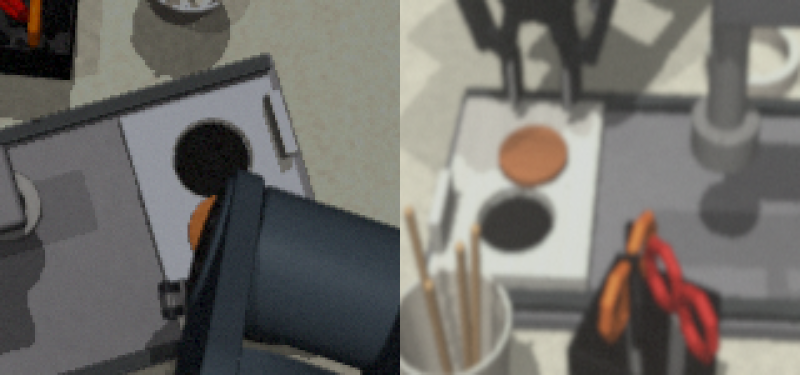

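The scene view shows both fingertips behind the blank, straddling its centre line, with the blank at about (533,155) and the recess at about (517,220) in the crop. I'll descend slowly and feel for the slide.

arm_command(
  series=[
    [[4,0,-2,0],[4,0,0,0],[3,0,0,0],[1,0,0,0],[0,0,0,0]],
  ],
)

```text
t: 3.5
tcp_pos: [0.5423, -0.0479, 0.0301]
tool_rot: [0.454, 0.543, -0.454, 0.542]
force: [-0.3, 0.1, 0.2]
finger_gap: 0.451
```

arm_command(
  series=[
    [[1,0,0,0],[0,0,0,0]],
  ],
)

```text
t: 3.7
tcp_pos: [0.5424, -0.048, 0.0293]
tool_rot: [0.454, 0.542, -0.454, 0.542]
force: [0.5, -0.1, 0.6]
finger_gap: 0.448
```

arm_command(
  series=[
    [[1,0,0,0],[0,0,0,0]],
  ],
)

```text
t: 3.9
tcp_pos: [0.5424, -0.048, 0.0283]
tool_rot: [0.454, 0.542, -0.454, 0.542]
force: [-0.4, 0.6, -0.2]
finger_gap: 0.448
```

arm_command(
  series=[
    [[1,2,0,0],[0,5,0,0],[0,5,0,0],[0,5,0,0],[0,5,0,0],[0,5,0,0],[0,5,0,0],[0,5,0,0],[0,3,0,0],[0,0,0,0]],
  ],
)

```text
t: 4.9
tcp_pos: [0.5801, -0.0406, 0.0278]
tool_rot: [0.453, 0.544, -0.454, 0.541]
force: [-3.6, 0.6, 5.7]
finger_gap: 0.45
```

```bash
python3 - <<'E'
from h import *
plan(np.array([*REC,28]),-1.393)
im=snapshot('scene');print('blank',blank('scene',(190,190,260,260),im=im))
cv2.imwrite('pics/c3.png',cv2.resize(im[170:280,160:300],(700,550),interpolation=3)[:,:,::-1])
E
```

```text
t 4.9 tcp [580.1 -40.6  27.8] zang -1.393 F [-3.6  0.6  5.7] gap 0.45
turn 0.0 shift before turn [-0.5 64.2  0.1] after turn [-0.5 64.2  0.1]
blank (array([617.3, -33. ]), array([53.6, 64.6]))
```

View pics/c3.png

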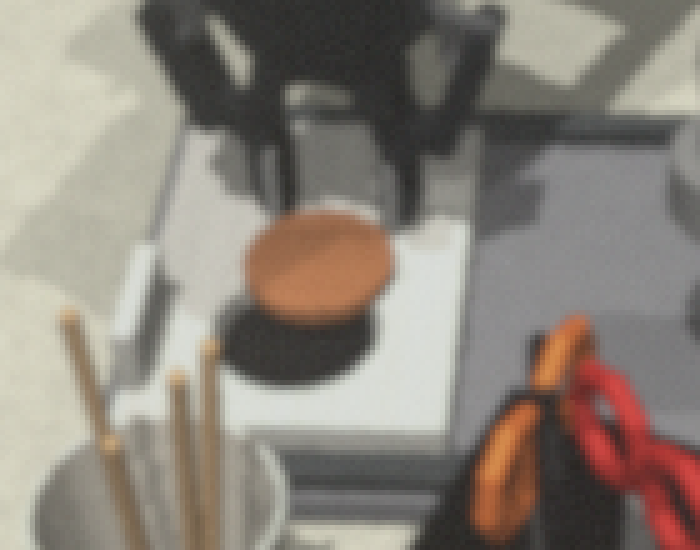

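The blank now overhangs the near rim of the recess and sits squarely between the fingertips, at about (320,268) in the crop. The 5.7 N upward force means the tips are grazing the slide, so I'll rise 1 mm and push on.

arm_command(
  series=[
    [[-1.5,0,0,0],[0,3,0,0],[0,3,0,0],[0,3,0,0],[0,3,0,0],[0,3,0,0],[0,3,0,0],[0,2,0,0],[0,0,0,0]],
  ],
)

```text
t: 5.85
tcp_pos: [0.6019, -0.0373, 0.0288]
tool_rot: [0.454, 0.542, -0.454, 0.543]
force: [-0.5, 0.6, 0.2]
finger_gap: 0.45
```

```bash
python3 - <<'E'
from h import *
plan(np.array([*REC,28]),-1.393)
im=snapshot('scene');print('blank',blank('scene',(190,190,260,260),im=im))
cv2.imwrite('pics/c4.png',cv2.resize(im[170:280,160:300],(700,550),interpolation=3)[:,:,::-1])
E
```

```text
t 5.85 tcp [601.9 -37.3  28.8] zang -1.393 F [-0.5  0.6  0.2] gap 0.45
turn 0.0 shift before turn [ 0.8 42.1 -0.6] after turn [ 0.8 42.1 -0.6]
blank (array([650. , -29.3]), array([ 52.5, 108.6]))
```

View pics/c4.png

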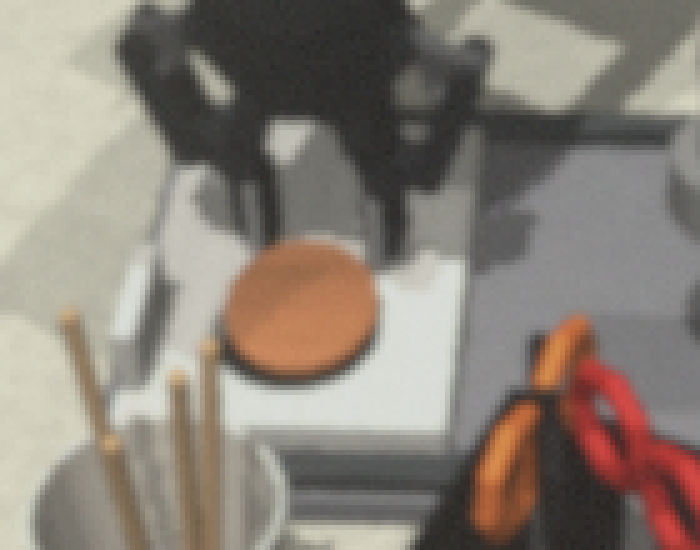

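The blank has tilted with its far edge down in the recess and about 5 mm still to go. I'll push a few millimetres more, slowly.

arm_command(
  series=[
    [[0,2,0,0],[0,2,0,0],[0,2,0,0],[0,2,0,0],[0,0,0,0]],
  ],
)

```text
t: 6.4
tcp_pos: [0.6098, -0.0359, 0.0289]
tool_rot: [0.454, 0.542, -0.453, 0.543]
force: [-0.6, 0.6, -0.2]
finger_gap: 0.446
```

```bash
python3 - <<'E'
from h import *
plan(np.array([*REC,28]),-1.393)
im=snapshot('scene');print('blank',blank('scene',(190,190,260,260),z=.028,im=im))
cv2.imwrite('pics/c5.png',cv2.resize(im[170:280,160:300],(700,550),interpolation=3)[:,:,::-1])
E
```

```text
t 6.4 tcp [609.8 -35.9  28.9] zang -1.393 F [-0.6  0.6 -0.2] gap 0.446
turn 0.0 shift before turn [ 0.9 34.1 -0.6] after turn [ 0.9 34.1 -0.6]
blank (array([653.5, -30.9]), array([51.2, 88.6]))
```

View pics/c5.png

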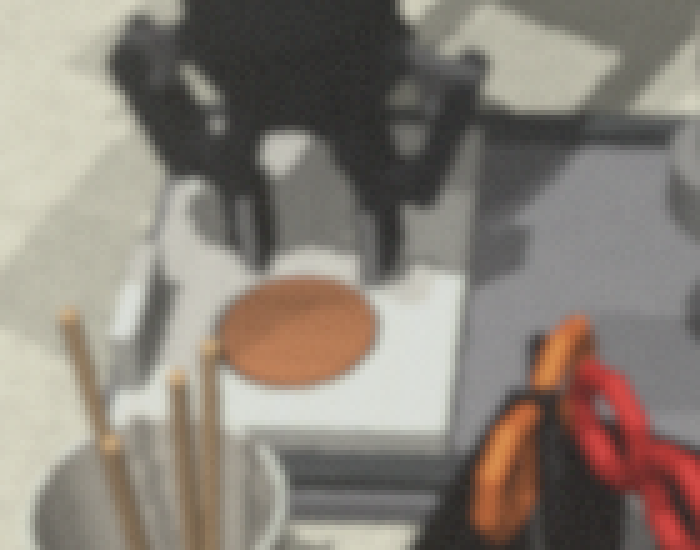

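The blank now appears flat inside the recess, about (300,330) in the crop. The fit is off because a stick overlaps the mask, so I'll check it from above once clear. I back off and rise before going round to the tab.

arm_command(
  series=[
    [[-5,-3,0,0],[-15,-5,0,0],[-25,0,0,0],[-30,0,0,0],[-25,0,0,-0.131],[0,-10,30,0],[0,0,30,0],[0,20,30,0],[0,0,0,0]],
  ],
  jaw=100,
)

```text
t: 7.35
tcp_pos: [0.6421, -0.1242, 0.1311]
tool_rot: [0.419, 0.567, -0.417, 0.573]
force: [0.2, -0.6, -0.1]
finger_gap: 1.002
```

```bash
python3 - <<'E'
from h import *
ex=np.array([np.cos(YAW),np.sin(YAW)]);ey=np.array([-ex[1],ex[0]])
t=REC+10*ex-127*ey;print(t)
plan(np.array([*t,25]),YAW-np.pi/2)
im=snapshot('top');print('blank',blank('top',(290,155,375,258),z=.028,im=im))
s=snapshot('scene');print(blank('scene',(202,222,237,250),z=.028,im=s))
a=cv2.resize(im[140:270,260:390],(400,400),interpolation=3);b=cv2.resize(s[190:270,170:250],(400,400),interpolation=3)
cv2.imwrite('pics/c6.png',np.hstack([a,b])[:,:,::-1])
E
```

```text
[ 691.52114482 -147.21404154]
t 7.35 tcp [ 642.1 -124.2  131.1] zang -1.265 F [ 0.2 -0.6 -0.1] gap 1.002
turn -0.004 shift before turn [106.5  39.6  36.2] after turn [106.5  39.4  36.3]
blank (array([642.4, -29.3]), array([56.4, 57. ]))
(array([646.1, -31.3]), array([53.3, 65.4]))
```

View pics/c6.png

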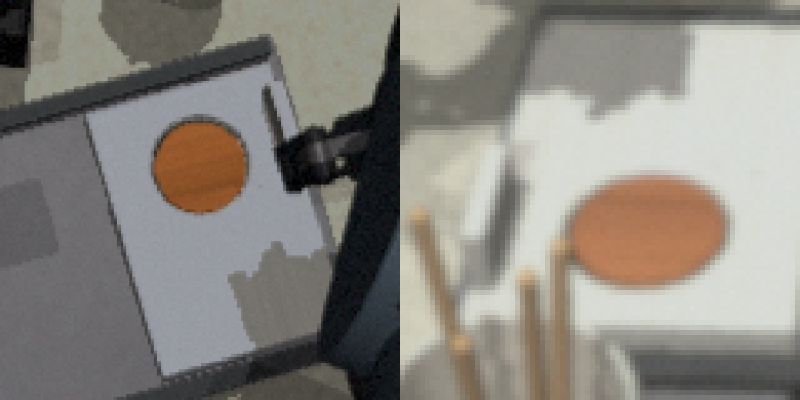

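Both views show the blank seated flat, and the top camera puts it at (642.4,-29.3) mm against the recess at (643.3,-29.3). Next I go outside the tab and descend.

arm_command(
  series=[
    [[0,13,12,0],[0,13,12,0],[0,13,12,0],[0,0,0,0],[25,0,0,0],[25,0,0,0],[25,0,0,0],[20,0,0,0],[10,0,0,0],[0,0,0,0]],
  ],
)

```text
t: 8.45
tcp_pos: [0.6842, -0.1411, 0.0223]
tool_rot: [0.417, 0.573, -0.417, 0.569]
force: [-0.4, 0.0, 0.2]
finger_gap: 1.003
```

arm_command(
  series=[
    [[0,0,-4,0],[0,0,-4,0],[0,0,-4,0],[0,0,-4,0],[0,0,-4,0],[0,0,-4,0],[0,0,-2,0],[0,0,0,0]],
  ],
)

```text
t: 9.25
tcp_pos: [0.6789, -0.117, 0.0241]
tool_rot: [0.417, 0.571, -0.417, 0.571]
force: [0.9, -1.9, 1.2]
finger_gap: 1.003
```

```bash
python3 - <<'E'
from h import *
ex=np.array([np.cos(YAW),np.sin(YAW)]);ey=np.array([-ex[1],ex[0]])
t=REC+10*ex+(160-60-57)*ey
plan(np.array([*t,25]),YAW-np.pi/2)
a=cv2.resize(snapshot('top')[130:280,240:400],(400,375),interpolation=3);b=cv2.resize(snapshot('scene')[170:280,140:260],(400,375),interpolation=3)
cv2.imwrite('pics/c7.png',np.hstack([a,b])[:,:,::-1])
E
```

```text
t 9.25 tcp [ 678.9 -117.    24.1] zang -1.262 F [ 0.9 -1.9  1.2] gap 1.003
turn -0.001 shift before turn [  -0.9    2.7 -137.4] after turn [  -0.9    2.9 -137.4]
```

View pics/c7.png

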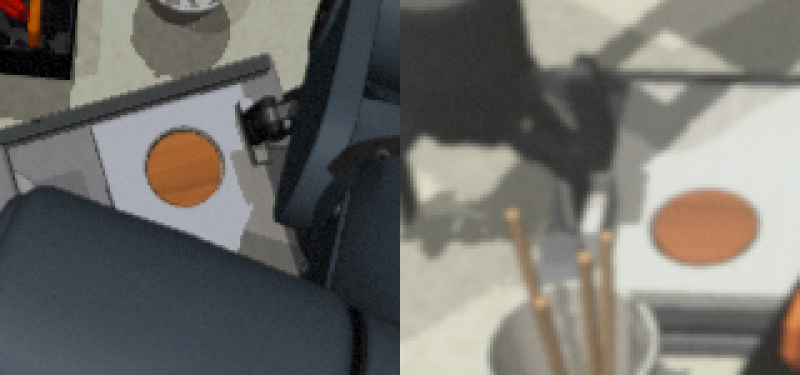

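The front finger is on the tab and the slide has begun to move (about 16 mm), with the blank still seated. Before the long push I check the arm's clearance to the press head.

```bash
python3 - <<'E'
from h import *
print(status.sense()['q'].round(2))
cv2.imwrite('pics/c8.png',np.hstack([snapshot('scene')[:300],])[:,:,::-1])
E
```

```text
[-0.33  0.86  1.39  0.    0.89  0.93]
```

View pics/c8.png

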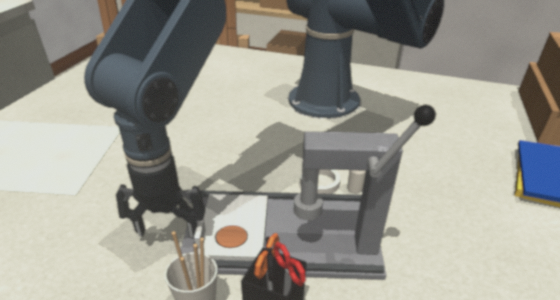

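The scene view shows the forearm rising away from the wrist, well above the press head, and the gripper outside the tab. I push home in stages.

arm_command(
  series=[
    [[0,1,-4,0],[0,1,-6,0],[0,1,-8,0],[0,0,-8,0],[0,0,-8,0],[0,0,-8,0],[0,0,-8,0],[0,0,-7,0],[0,0,-5,0],[0,0,-3,0]],
  ],
)

```text
t: 10.4
tcp_pos: [0.6616, -0.0541, 0.0238]
tool_rot: [0.417, 0.571, -0.417, 0.571]
force: [-0.3, -3.5, -1.5]
finger_gap: 0.997
```

arm_command(
  series=[
    [[0,0,-4,0],[0,0,-6,0],[0,0,-8,0],[0,0,-8,0],[0,0,-8,0],[0,0,-8,0],[0,0,-7,0],[0,0,-5,0],[0,0,-3,0],[0,0,-2,0]],
  ],
)

```text
t: 11.4
tcp_pos: [0.644, 0.0017, 0.024]
tool_rot: [0.417, 0.571, -0.417, 0.571]
force: [2.1, -3.0, -2.0]
finger_gap: 0.999
```

```bash
python3 - <<'E'
from h import *
ex=np.array([np.cos(YAW),np.sin(YAW)]);ey=np.array([-ex[1],ex[0]])
t=REC+10*ex+(160-60-57)*ey
plan(np.array([*t,25]),YAW-np.pi/2)
a=cv2.resize(snapshot('top')[100:300,140:400],(400,308),interpolation=3);b=cv2.resize(snapshot('scene')[100:300,140:400],(400,308),interpolation=3)
cv2.imwrite('pics/c9.png',np.hstack([a,b])[:,:,::-1])
E
```

```text
t 11.4 tcp [644.    1.7  24. ] zang -1.262 F [ 2.1 -3.  -2. ] gap 0.999
turn -0.001 shift before turn [ -1.   -0.2 -13.7] after turn [ -1.   -0.1 -13.7]
```

View pics/c9.png

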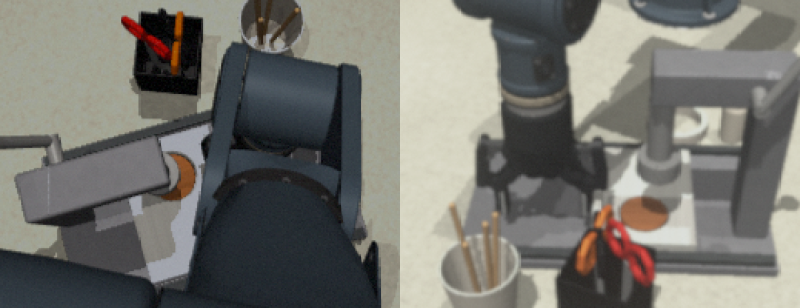

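The blank is entering under the ram, and the gripper is clear of the head and cups. About 14 mm remain. I go slowly until the stop shows in the force.

arm_command(
  series=[
    [[0,0,-3,0],[0,0,-3,0],[0,0,-3,0],[0,0,-2,0],[0,0,0,0]],
  ],
)

```text
t: 12.0
tcp_pos: [0.6405, 0.0123, 0.024]
tool_rot: [0.417, 0.571, -0.417, 0.571]
force: [2.0, -0.8, 0.9]
finger_gap: 0.998
```

arm_command(
  series=[
    [[0,0,-1,0],[0,0,-1,0],[0,0,-1,0],[0,0,0,0]],
  ],
)

```text
t: 12.4
tcp_pos: [0.6397, 0.0147, 0.024]
tool_rot: [0.417, 0.571, -0.417, 0.571]
force: [1.9, -2.2, 2.1]
finger_gap: 1.0
```

arm_command(
  series=[
    [[0,0,-1,0],[0,0,-1,0],[0,0,0,0]],
  ],
)

```text
t: 12.7
tcp_pos: [0.6399, 0.0148, 0.0242]
tool_rot: [0.417, 0.57, -0.417, 0.572]
force: [2.7, -7.3, 1.5]
finger_gap: 1.0
```

arm_command(
  series=[
    [[0,0,-1,0],[0,0,-1,0],[0,0,0,0]],
  ],
)

```text
t: 13.0
tcp_pos: [0.6399, 0.0148, 0.0244]
tool_rot: [0.416, 0.569, -0.417, 0.573]
force: [2.8, -12.2, 2.2]
finger_gap: 0.994
```

The TCP has stalled while the force builds to 12 N, so the slide is at its stop. I back off and clear.

arm_command(
  series=[
    [[0,0,3,0],[0,0,5,0],[0,0,15,0],[0,0,25,0],[0,0,30,0],[-20,0,30,0],[-30,0,30,0],[-40,0,30,0],[-40,0,30,0],[0,0,20,0]],
  ],
)

```text
t: 14.0
tcp_pos: [0.7087, -0.1935, 0.1612]
tool_rot: [0.418, 0.566, -0.416, 0.575]
force: [1.0, -0.0, 0.7]
finger_gap: 1.003
```

arm_command(
  series=[
    [[0,-20,30,0],[0,-20,30,0],[0,-20,30,0],[0,-20,30,0],[0,-20,30,0],[0,0,0,0],[0,0,0,0]],
  ],
)

```text
t: 14.7
tcp_pos: [0.6537, -0.3634, 0.1529]
tool_rot: [0.418, 0.571, -0.417, 0.57]
force: [0.0, -0.1, 0.1]
finger_gap: 1.002
```

```bash
python3 - <<'E'
from h import *
s=status.sense();print(s['t'],s['tcp_pos'],s['force'])
im=snapshot('top');sc=snapshot('scene')
w=(im.min(2)>95)&(im.max(2).astype(int)-im.min(2)<30)
ex=np.array([np.cos(YAW),np.sin(YAW)]);ey=np.array([-ex[1],ex[0]]);H=REC+160*ey
for n in('top','scene'):
    p=w2pix(n,np.array([[*(H+29*np.array([np.cos(a),np.sin(a)])),28] for a in np.linspace(0,6.28,60)])/1000)
    q=w2pix(n,np.array([[*(H+10*ex-60*ey+k*ex),56] for k in(-25,25)])/1000)
    I=im if n=='top' else sc
    o=cv2.resize(I[120:300,180:360] if n=='top' else I[150:290,180:320],(400,400),interpolation=3)
    x0,y0,k=(180,120,400/180) if n=='top' else (180,150,400/140)
    for u,v in np.vstack([p,q]):cv2.circle(o,(int((u-x0+.5)*k),int((v-y0+.5)*k)),1,(0,255,0),-1)
    cv2.imwrite(f'pics/f_{n}.png',o[:,:,::-1])
cv2.imwrite('pics/f.png',np.hstack([cv2.imread('pics/f_top.png'),cv2.imread('pics/f_scene.png')]))
E
```

```text
14.7 [ 0.65368902 -0.36335161  0.15294416] [ 0.04510012 -0.09464917  0.13743556]
```

View pics/f.png

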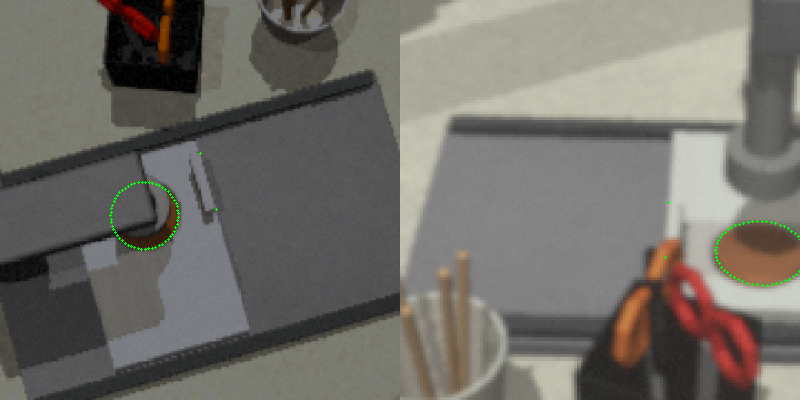

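The predicted home outline of the blank (green) matches it in both views. The tab also sits at its predicted home place, the robot is clear and the bystanders are untouched. Handing in.

```bash
python3 -c "
from station import ticket
print(ticket.sign_off())"
```

```text
the job is handed in; nothing more can be done
None
```

I nudged the blank into the recess with two straddling fingertips while the slide was still out, then pushed the slide home by its tab. I moved the arm clear and handed the job in at about 15 s of the 54 s allowed.

- **Blank seated:** with the slide out, the top camera put the blank about 1 mm from the recess centre, and it looked flat in both views.
- **Slide home:** at the end of the push the tool stalled while the force rose to 12 N, so the slide was against its stop. In the final pictures the blank and tab match their predicted home places; I compared these by eye, and the ram hides part of the blank from above.
- **Disagreements:** the scene camera's blank fits were off by up to about 10 mm after the drop because a wooden stick overlapped the colour mask, so I relied on the top camera. The fingertips also grazed the slide once at about 6 N, and I raised them 1.5 mm.
- **Bystanders:** neither cup showed any movement. The tape and glue are out of the last close-ups, but the arm never went near them.

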